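Shut the seed dispenser and open the plant feed bottle

ROBOT

A 7-joint arm with a two-finger parallel gripper is mounted at the origin on the work surface. World frame = base frame: x ahead of the robot, y to its left, z up, the work surface at z = 0. Lengths are in m, angles in degrees, forces in N, time in s.
With the tool pointing down it reaches from about 0.425 to 0.875 m from the base axis. Payload 9.9 kg.
Tool frame: the origin (TCP) lies midway between the tips of the shut fingers; the grasp point (between the pads) lies 19 mm behind it (bot.pinch_z is the distance from the TCP to the grasp point, in m); z points along the fingers, y is the direction in which the jaws open and shut (so a half turn about z gives the same grasp; the last joint's range is limited). The gripper opens to 85 mm and grips with 20 to 120 N. Pads are 22 mm wide; open, the fingers measure 114 mm over their backs; the gripper's body (76 mm by 85 mm) begins 54 mm behind the grasp point. The pads swing forward as they close: fully open they stand 13 mm farther back than shut.
Start: joints at [65.558, 32.985, 1.427, 82.34, -0.859, 64.687, -3.237], TCP at [0.227, -0.636, 0.231] pointing down, gripper open.
Joint ranges: [-157.87, 157.87], [-19.46, 123.44], [-87.15, 90], [11.01, 140.99], [-62.26, 242.26], [9.8, 113.94], [-161.44, 161.44]. Speed limits (degrees/s): [127.2, 127.2, 172.46, 172.46, 180, 180, 180].

INTERFACE

Orientations are given as [roll, pitch, yaw] about the fixed x, y, z axes, in that order (R = Rz(yaw) Ry(pitch) Rx(roll)).
In Python, from cell import status, eyes, ticket, bot gives the robot as it stands.
- The arm moves only by the tool jog_arm, never from a script. Its arguments are lists of equal length, an entry for each row: "gripper": the finger opening in m, from 0 to 0.0854; "offset": the shift along the tool's x, y, z in m, a list of three; "twist": the turn about the tool's z in rad. In form: {"gripper": [gripper, ...], "offset": [[x, y, z], ...], "twist": [twist, ...]}. A call has 1 to 5 rows; each row shifts and turns the pose as measured when the row begins, along the tool's axes as they then stand; what a row does not reach is not made up. A row lasts 1/10 s, in which the tool goes at most 50 mm and 8.59 degrees, less where a joint would pass 70% of its speed; a pose out of reach is approached as far as the arm can. A call with a gripper value outside its range is refused whole. The fingers move at their own pace and stop on an object; the grip force is fixed at half the most. Time passes only in rows, so rows that do not move let the fingers close. It gives the time, the measured TCP pose, the force and the opening at its end, in the units of the state.
- status.observe(): the state, without advancing time (a new reading comes with each control period).
- eyes.grab_frame(name): name is "side" or "top" or "wrist"; returns a dict with "pixels" (400x640x3 uint8, blue, green, red), "mtx" (3x3 intrinsics, pixels), "k1" (the pictures are not rectified: a ray, as slopes to the right and down, at radius r is drawn at 1 + k1 r^2 times it, then the intrinsics apply), "world_from_camera" (4x4, takes a point from camera to world coordinates). Camera axes: x right, y down, z forward; pixel columns grow to the right and rows downward; lengths in m; the calibration is good to about 2 mm. A picture is of the moment at which its call begins. There is no depth.
- ticket.hand_in(): hands the job in, once; it reports no verdict.
The state is a dict: "clock": time; "joint_pos": joint angles; "joint_vel": joint speeds; "joint_torque": joint torques, N m; "tool_pos": TCP position; "tcp_rot": TCP orientation; "ft_force": force on the tool from outside, world axes, zero at the start; "moment": the same for the moment, N m; "opening": opening from 0.0 (shut) to 1.0 (fully open).
Only numpy, scipy, OpenCV 4.12 (cv2) and the standard library are available. Lean on these libraries where they do the work, as an engineer would, in place of code of your own. Each camera call takes 0.05 s, during which the arm holds its last target. There are 200 camera calls.

TASK

Lower the open hopper lid of the green seed dispenser fully shut, without slamming it, so that no plant feed can get on the seed. Then open the plant feed bottle: press its red safety cap down, twist it anticlockwise (seen from above) while it is down until it is free, and lift it off. Finish while still holding the cap in the gripper, upright and still, straight above the open bottle and about 8 cm clear of it; leave the pot, the hand fork and the scoop alone.

Things in the scene. Friction and masses are not known exactly. Their poses are not given: they have to be found in the camera images.
- dispenser: Green plastic seed dispenser, fixed to the counter: an open box 160 (its x) by 190 (its y) by 130 mm high. Origin: centre of its underside. Its front (-x side) carries a sliding door that is not used. The lid hinge runs along y at its +x top rim.
- lid (a joint): Hinge of the dispenser's lid, rad: 0 is fully shut, grows as it opens (starts 0.7 to 1.15). A stiff friction hinge (0.4 N m): the lid stays where it is left; a few newtons on its upper face near the free edge lower it. A green plate 8 mm thick, 196 mm wide, reaching 162 mm from the hinge line, plus a black lip 70 mm wide out to 180 mm.
- lid_hinge (a point): Middle of the lid's hinge line, 130 mm above the counter, 80 mm from the dispenser's centre to its +x side. It turns with the lid; the line runs along its y axis. The lid's underside passes through this line.
- lid_press (a point): Point on the lid's upper (outer) face, in the middle of its width, 140 mm from the hinge line and 22 mm inside the plate's free edge; moves with the lid (z axis: out of the upper face).
- bottle: White plastic plant feed bottle with a yellow band, 84 mm diameter, in a steel holder with a 115 mm square foot; fixed to the counter. Origin: centre of its underside, z up along the bottle's axis. Neck rim 163 mm above the counter; in the neck a grey sprung seal disc of 26 mm diameter stands up to 170 mm. A red mark on the shoulder shows its x axis.
- cap: Red ribbed push-and-turn cap, a loose part on the bottle: 54 mm diameter, 40 mm tall, about 40 g. Origin: centre of its lower rim, 154 mm above the counter when it is on, z up. A white bar on top shows its x axis, which lies along the bottle's x axis (within 0.06 rad) when locked.
- pot: White ceramic pot, 110 mm diameter, 95 mm high, with a black spring clip on its rim; bystander. Origin: centre of its underside.
- fork: Steel hand fork with a wooden handle, 290 mm long, 26 mm high, lying on the counter along its x axis (tines to +x); bystander. Origin: on the counter, near its middle.
- scoop: Aluminium scoop, 240 mm long, 70 mm wide, 47 mm high, lying along its x axis (handle to -x); bystander. Origin: on its underside, near its middle.
- cap_top (a point): Centre of the cap's flat top, 194 mm above the counter at the start. A spring pushes the cap up with 4 N, 8 N fully down. Locked, it must go down 5 mm (it bottoms at 7 mm) before it turns; it then turns anticlockwise to a firm stop at about 1.35 rad. From 1.1 rad to the stop it lifts straight off; turned less, it stays caught under the neck's flange. It cannot turn clockwise.
There are look-alikes about, which are no part of the job. There is more than one size of the cap; the job needs the larger.

How it is judged (in metres and radians):
On the way, in this order (a step that is already met when the one before it is completed fails the run):
1. the lid is fully shut with the cap still locked on the bottle (value of joint lid below 0.05 rad and z of cap in the frame of bottle below 0.158 m and angle between the x axis of cap and the x axis of bottle, either way round below 0.25 rad), for 0.2 s.
2. the cap is pressed down, still locked in turn (z of cap in the frame of bottle below 0.1508 m and angle between the x axis of cap and the x axis of bottle, either way round below 0.5 rad), for 0.02 s.
3. the cap is twisted free while it is on the neck (z of cap in the frame of bottle below 0.158 m and angle between the x axis of cap and the x axis of bottle, either way round above 0.95 rad and horizontal distance between cap and bottle below 0.006 m), for 0.02 s.
At the end, for the whole second after the job is handed in: The program finishes holding: the lid is shut (within 0.05 rad), and the cap is held between the fingers, at rest, upright within 0.3 rad, within 30 mm of the bottle's axis, its lower rim 210 to 300 mm above the counter (40 to 130 mm above the seal disc), touching no part of the bottle (value of joint lid below 0.05 rad and z of cap in the frame of bottle between 0.21 and 0.3 m and horizontal distance between cap and bottle below 0.03 m and angle between cap's own z axis and vertical below 0.3 rad and linear speed of cap below 0.03 m/s and contact force between the fingers and cap above 1 N and contact force between cap and bottle below 0.1 N); the arm keeps its last pose, push and grip.
It fails at once if the lid is slammed (faster than 4 rad/s) (velocity of joint lid below -4 rad/s).
It fails at once if the pot is disturbed (over 20 mm or tipped) (distance of pot from where it was at the start of the episode above 0.02 m or angle between pot's own z axis and vertical above 0.3 rad).
It fails at once if the hand fork is disturbed (over 20 mm) (distance of fork from where it was at the start of the episode above 0.02 m).
It fails at once if the scoop is disturbed (over 20 mm) (distance of scoop from where it was at the start of the episode above 0.02 m).
It also fails if it takes over 62 s, if anything falls off the work surface, if the arm or the gripper's body presses on something with over 40 N, if the wrist force passes 120 N, or if a joint passes its speed limit or range.

## Working session

There is one attempt and no reset: what is moved stays moved. The work goes in short steps, Python scripts to look and compute and a tool call to move; the robot and the scene stay as the last step left them, time stands still between calls to the robot, and variables do not carry over. Pictures are saved under pics/ and viewed, about 8 in all and at most 12, crops included, and the job is handed in when it is done.

Besides the shell and the picture viewer there is one more tool, called after "Emit:" as a command line: name --pt "numbers of a row" for each row, then --argument value for the rest. jog_arm: Moves the arm, as the interface text tells. Its arguments: {"type":"object","properties":{"gripper":{"type":"array","items":{"type":"number"}},"offset":{"type":"array","items":{"type":"array","items":{"type":"number"}}},"twist":{"type":"array","items":{"type":"number"}}},"required":["gripper","offset","twist"]}

```bash
ls; mkdir -p pics; cat > h.py <<'E'
import numpy as np, cv2, pickle
from cell import status, eyes, ticket, bot
def snap(n,f):
    d=eyes.grab_frame(n); cv2.imwrite('pics/%s.png'%f,d['pixels']); pickle.dump(d,open('pics/%s.pkl'%f,'wb')); return d
def load(f): return pickle.load(open('pics/%s.pkl'%f,'rb'))
def ray(d,u,v):
    K=d['mtx']; p=np.array([(u-K[0][2])/K[0][0],(v-K[1][2])/K[1][1]]); q=p.copy()
    for _ in range(30): q=p/(1+d['k1']*(q@q))
    T=np.array(d['world_from_camera']); return T[:3,3],T[:3,:3]@np.array([q[0],q[1],1])
def atz(d,u,v,z):
    o,r=ray(d,u,v); return o+r*(z-o[2])/r[2]
def tri(obs):
    A=np.zeros((3,3));b=np.zeros(3)
    for d,u,v in obs:
        o,r=ray(d,u,v); r=r/np.linalg.norm(r);P=np.eye(3)-np.outer(r,r);A+=P;b+=P@o
    return np.linalg.solve(A,b)
def proj(d,P):
    T=np.linalg.inv(np.array(d['world_from_camera'])); c=T[:3,:3]@np.array(P)+T[:3,3]; q=c[:2]/c[2]; q=q*(1+d['k1']*(q@q)); K=d['mtx']
    return K[0][0]*q[0]+K[0][2],K[1][1]*q[1]+K[1][2]
E
python3 - <<'E'
from h import *
print(status.observe(), bot.pinch_z)
for n in ['side','top']:
    d=snap(n,n+'0'); print(n,d['k1'],np.round(d['mtx'],1).tolist(),np.round(d['world_from_camera'],3).tolist())
E
```

```text
pics
{'clock': 0.0, 'joint_pos': array([65.55746354, 33.03463694,  1.4206261 , 82.38704085, -0.85794546,
       64.68692671, -3.23811427]), 'joint_vel': array([-0.0631824 , -0.04933736,  0.03560676,  0.02841783, -0.10374968,
        0.04232126, -0.07293392]), 'joint_torque': array([-1.67818722e-03, -7.65760803e+01,  2.25013107e+00, -2.85976338e+01,
        1.53480330e-02,  1.27253687e-02,  7.22641786e-07]), 'tool_pos': array([ 0.22675431, -0.63528047,  0.23041463]), 'tcp_rot': array([-1.79902057e+02,  4.99760262e-03,  1.96452090e+01]), 'ft_force': array([-0.20317774, -0.15691129, -0.86441151]), 'moment': array([0.00679832, 0.03739282, 0.01203667]), 'opening': 1.0011737976526676} 0.0187
side 0.027979676286439836 [[375.6, 0.0, 321.3], [0.0, 375.6, 202.5], [0.0, 0.0, 1.0]] [[-0.71, -0.347, 0.613, -0.078], [-0.703, 0.375, -0.603, 0.678], [-0.021, -0.86, -0.51, 0.701], [0.0, 0.0, 0.0, 1.0]]
top -0.024627309550435204 [[381.9, 0.0, 326.1], [0.0, 381.9, 199.1], [0.0, 0.0, 1.0]] [[-0.055, -0.977, 0.204, 0.34], [-0.998, 0.054, -0.01, -0.001], [-0.001, -0.204, -0.979, 1.433], [0.0, 0.0, 0.0, 1.0]]
```

View pics/side0.png

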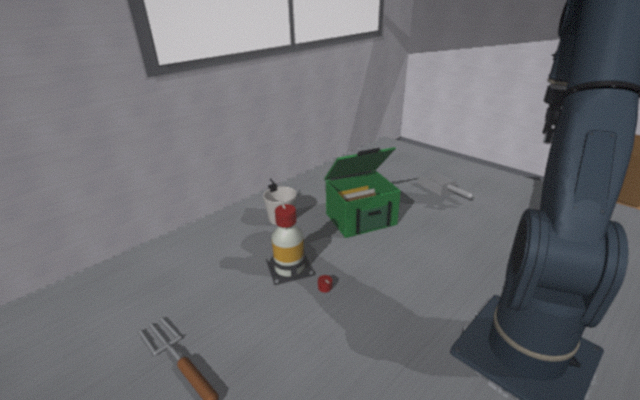

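View pics/top0.png

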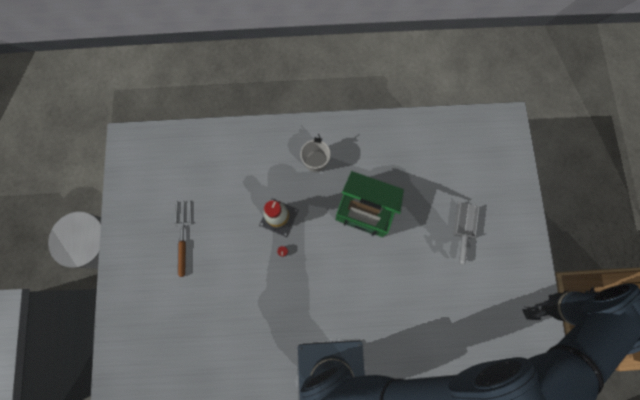

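The side view shows the dispenser at (362,195) with its lid open, the bottle and red cap at (286,216), and a small red cap lying at (325,284). In the top view these are at (370,205), (272,208) and (283,251). The larger cap is the one on the bottle, because it sits on the neck at the right height. I'll confirm that in a crop.

```bash
python3 - <<'E'
from h import *
a=load('top0')['pixels'][160:265,240:420]; b=load('side0')['pixels'][135:300,250:420]
a=cv2.resize(a,(720,420),interpolation=cv2.INTER_CUBIC); b=cv2.resize(b,(680,660),interpolation=cv2.INTER_CUBIC)
a=cv2.resize(a,None,fx=.6,fy=.6)if 0 else a
c=np.clip(a.astype(float)*1.5,0,255).astype('uint8'); cv2.imwrite('pics/topc.png',c)
cv2.imwrite('pics/sidec.png',np.clip(b[:600].astype(float)*1.3,0,255).astype('uint8'))
E
```

```text
(no output)
```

View pics/topc.png

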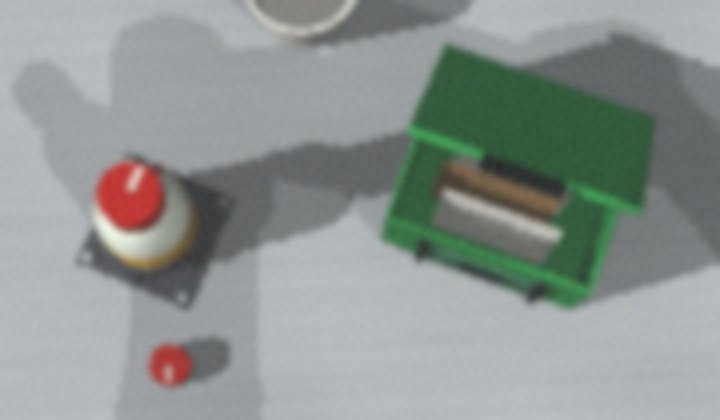

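View pics/sidec.png

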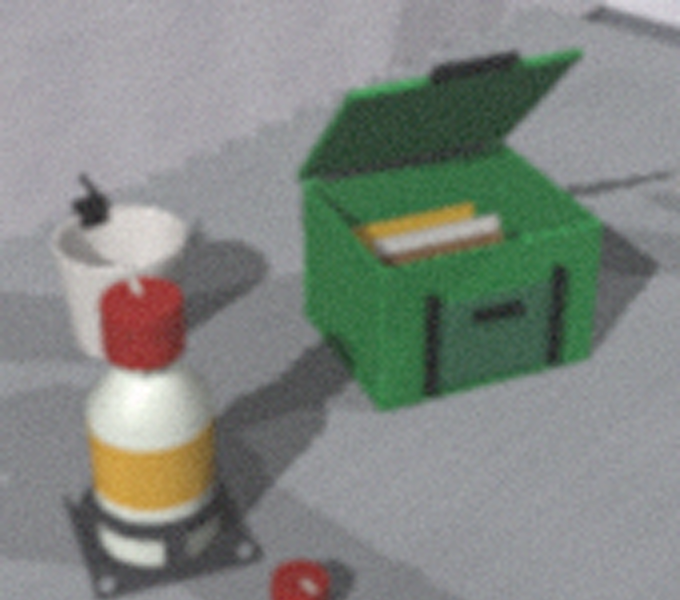

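```bash
python3 - <<'E'
from h import *
t=load('top0');s=load('side0')
T=lambda x,y:(t,(x+.5)/4-.5+240,(y+.5)/4-.5+160)
S=lambda x,y:(s,(x+.5)/4-.5+250,(y+.5)/4-.5+135)
for n,a,b in [('cap',(131,195),(142,293)),('freeL',(412,130),(350,95)),('freeR',(640,208),(580,52)),('hL',(448,45),(303,177)),('hR',(655,120),(505,150))]:
    print(n,tri([T(*a),S(*b)]).round(4),proj(t,tri([T(*a),S(*b)])),T(*a)[1:])
print('cap z', atz(*T(131,195),.194),atz(*S(142,293),.194), 'bar', atz(*T(129,192),.194),atz(*T(140,168),.194))
for p in [(386,232),(585,298)]: print('front rim', atz(*T(*p),.13))
for p in [(303,180),(383,265),(600,225)]: print('side rim', atz(*S(*p),.13))
for p in [(80,262),(186,308),(233,203)]: print('foot',atz(*T(*p),.003))
E
```

```text
cap [0.5766 0.1645 0.1965] (np.float64(272.34018348698106), np.float64(208.3416362887371)) (272.375, 208.375)
freeL [ 0.607  -0.0667  0.2496] (np.float64(342.4965616759841), np.float64(191.9812921081231)) (342.625, 192.125)
freeR [ 0.5321 -0.2431  0.2496] (np.float64(399.99423856314854), np.float64(212.10867813709652)) (399.625, 211.625)
hL [ 0.706  -0.112   0.1316] (np.float64(352.13402456573147), np.float64(171.4348414804471)) (351.625, 170.875)
hR [ 0.6323 -0.2912  0.1155] (np.float64(403.6974336905712), np.float64(190.02600004175065)) (403.375, 189.625)
cap z [0.57699165 0.16475913 0.194     ] [0.58005049 0.16204413 0.194     ] bar [0.57959922 0.16634148 0.194     ] [0.59929688 0.1567062  0.194     ]
front rim [ 0.54459083 -0.04553055  0.13      ]
front rim [ 0.47811256 -0.21203879  0.13      ]
side rim [ 0.70174038 -0.11135881  0.13      ]
side rim [ 0.56088222 -0.05227018  0.13      ]
side rim [ 0.47786561 -0.21224121  0.13      ]
foot [0.55190466 0.24016538 0.003     ]
foot [0.5029685 0.141692  0.003    ]
foot [0.6004086  0.09363693 0.003     ]
```

The cap on the bottle is clearly the larger of the two, at about (0.578, 0.164). The small one on the counter is the look-alike. The lid is about 0.88 rad open, with its hinge middle near (0.666,-0.197). I'll shut the fingers, go up, and move over to the lid.

Emit:
jog_arm --gripper '[0,0,0,0,0]' --pt "0 0 -0.05" --pt "0 0 -0.05" --pt "0.02 -0.012 -0.03" --pt "0.0388 -0.0243 0" --pt "0.0388 -0.0243 0" --twist '[0,0,0,0,0]'

```text
clock: 0.6
tool_pos: [0.2936, -0.5472, 0.361]
tcp_rot: [-179.5, 0.2, 19.0]
ft_force: [1.4, -0.7, 0.9]
opening: 0.147
```

Emit:
jog_arm --gripper '[0,0,0,0,0]' --pt "0.0388 -0.0243 0" --pt "0.0388 -0.0243 0" --pt "0.0388 -0.0243 0" --pt "0.0388 -0.0243 0" --pt "0.0388 -0.0243 0" --twist '[0,0,0,0,0]'

```text
clock: 1.1
tool_pos: [0.4411, -0.3618, 0.3608]
tcp_rot: [-179.5, 0.3, 18.8]
ft_force: [0.9, -0.4, -1.1]
opening: 0.001
```

Emit:
jog_arm --gripper '[0,0,0,0,0]' --pt "0.041 -0.026 0" --pt "0.041 -0.026 0" --pt "0.041 -0.026 0" --pt "0.041 -0.026 0" --pt "0.04 -0.025 0" --twist '[0,0,0,0,0]'

```text
clock: 1.6
tool_pos: [0.5956, -0.1662, 0.3599]
tcp_rot: [-179.4, 0.4, 18.8]
ft_force: [1.1, -1.7, -0.8]
opening: -0.0
```

```bash
python3 - <<'E'
from h import *
s=status.observe(); print(s['tool_pos'],s['tcp_rot'],s['joint_pos'])
a=snap('side','side1')['pixels'][80:230,270:440]; cv2.imwrite('pics/side1c.png',np.clip(cv2.resize(a,None,fx=4,fy=4,interpolation=2).astype(float)*1.3,0,255).astype('uint8'))
E
```

```text
[ 0.59558565 -0.16624216  0.35993872] [-179.41025786    0.40042524   18.75410118] [ 15.65721928  24.00383656  -6.8487273   78.04985563   2.49735838
  78.74070179 -62.3688338 ]
```

View pics/side1c.png

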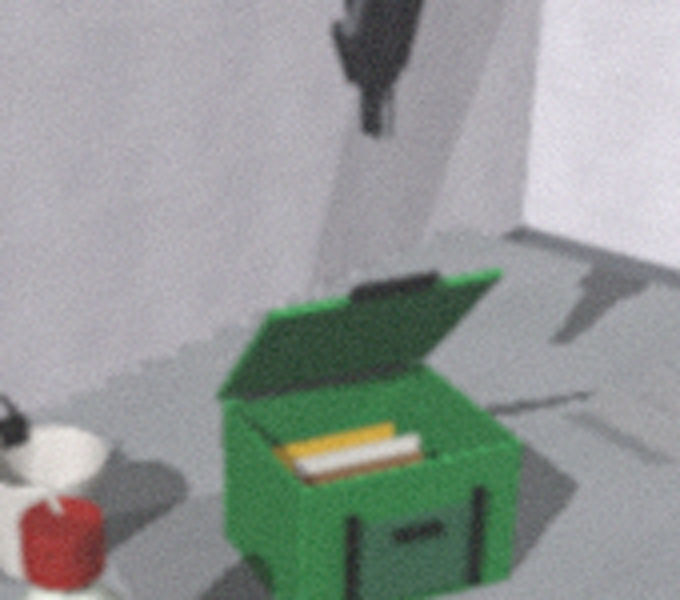

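Emit:
jog_arm --gripper '[0,0,0,0,0]' --pt "0 0 0.04" --pt "0 0 0.04" --pt "0 0 0.01" --pt "0 0 0.012" --pt "-0.003 -0.0027 0.012" --twist '[0,0,0,0,0]'

```text
clock: 2.15
tool_pos: [0.599, -0.1491, 0.2431]
tcp_rot: [-179.1, -0.0, 19.8]
ft_force: [-0.2, -0.2, 0.0]
opening: 0.002
```

Emit:
jog_arm --gripper '[0,0,0,0,0]' --pt "-0.003 -0.0027 0.012" --pt "-0.003 -0.0027 0.012" --pt "-0.003 -0.0027 0.012" --pt "-0.003 -0.0027 0.012" --pt "-0.003 -0.0027 0.012" --twist '[0,0,0,0,0]'

```text
clock: 2.65
tool_pos: [0.5837, -0.1448, 0.1883]
tcp_rot: [-179.5, -0.6, 19.5]
ft_force: [-1.0, 1.1, 3.3]
opening: 0.005
```

Emit:
jog_arm --gripper '[0,0,0,0,0]' --pt "-0.004 -0.003 0.01" --pt "-0.004 -0.003 0.01" --pt "-0.004 -0.003 0.01" --pt "-0.004 -0.003 0.01" --pt "-0.004 -0.003 0.005" --twist '[0,0,0,0,0]'

```text
clock: 3.15
tool_pos: [0.5632, -0.1389, 0.1445]
tcp_rot: [-179.8, -1.2, 19.3]
ft_force: [1.4, -0.0, 1.1]
opening: -0.0
```

Emit:
jog_arm --gripper '[0,0]' --pt "0 0 0.003" --pt "0 0 0.003" --twist '[0,0]'

```text
clock: 3.35
tool_pos: [0.5623, -0.1388, 0.1384]
tcp_rot: [-179.8, -1.1, 19.3]
ft_force: [0.3, 1.1, 2.6]
opening: -0.003
```

Emit:
jog_arm --gripper '[0,0,0,0]' --pt "0 0 0.003" --pt "0 0 0.003" --pt "0 0 0.003" --pt "0 0 0.003" --twist '[0,0,0,0]'

```text
clock: 3.75
tool_pos: [0.5624, -0.1387, 0.1378]
tcp_rot: [180.0, -1.3, 19.2]
ft_force: [-12.0, 3.1, 32.5]
opening: -0.0
```

The lid is seated: z=0.138 with 32 N of reaction. I'll rise and move over to the cap.

Emit:
jog_arm --gripper '[0,0,0.085,0.085,0.085]' --pt "0 0 -0.01" --pt "0 0 -0.045" --pt "0 0 -0.05" --pt "0 0 -0.045" --pt "0.0164 -0.04 0" --twist '[0,0,0,0,0]'

```text
clock: 4.25
tool_pos: [0.5602, -0.1032, 0.2944]
tcp_rot: [179.8, -1.2, 18.7]
ft_force: [1.3, 0.3, -0.4]
opening: 0.506
```

Emit:
jog_arm --gripper '[0.085,0.085,0.085,0.085,0.085]' --pt "0.0164 -0.04 0" --pt "0.0164 -0.04 0" --pt "0.0164 -0.04 0" --pt "0.0164 -0.04 0" --pt "0.0164 -0.04 0" --twist '[0,0,0,0,0]'

```text
clock: 4.75
tool_pos: [0.5752, 0.1168, 0.299]
tcp_rot: [179.6, -1.4, 18.3]
ft_force: [-0.0, -0.3, 0.3]
opening: 0.995
```

```bash
python3 - <<'E'
from h import *
s=status.observe(); print(s['tool_pos'],s['tcp_rot'],s['joint_pos'],s['ft_force'])
a=snap('side','side2')['pixels'][100:300,230:430]; w=snap('wrist','wrist2')['pixels']
a=cv2.resize(a,(400,400),interpolation=2); w=cv2.resize(w,(640,400))[:,120:520]
cv2.imwrite('pics/c2.png',np.clip(np.hstack([a,w]).astype(float)*1.3,0,255).astype('uint8'))
E
```

```text
[0.57522635 0.11678112 0.29902093] [179.64729632  -1.43881786  18.25041329] [ -8.52527934  21.77391521 -11.36706771  91.17734387   4.99538097
  66.07989102 -92.77428201] [-0.00488459 -0.31424741  0.30515568]
```

View pics/c2.png

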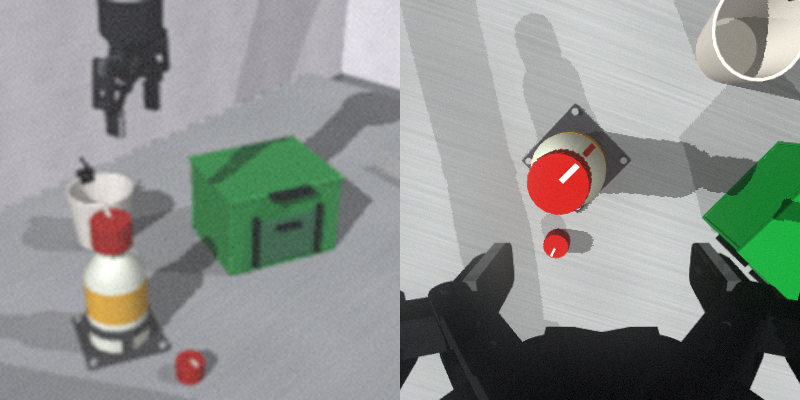

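The lid looks shut in the side view. In the wrist view the cap centre is at about (278,183), with its white bar lined up with the red shoulder mark.

```bash
python3 - <<'E'
from h import *
w=load('wrist2'); p=w['pixels'].astype(int)
m=((p[...,2]>150)&(p[...,1]<80)&(p[...,0]<80)).astype('uint8')
n,l,st,c=cv2.connectedComponentsWithStats(cv2.morphologyEx(m,cv2.MORPH_CLOSE,np.ones((9,9))))
for i in range(1,n):
    if st[i,4]>300: print(st[i],c[i],atz(w,*c[i],.194))
# circle fit at cap top edge
P=[atz(w,u,183,.194) for u in (247,310)]; print(P)
h=np.array([.666,-.197]);print('rim check')
E
```

```text
[ 247  153   62   62 2956] [277.30615697 183.51522327] [0.57597878 0.16785437 0.194     ]
[263 235  25  23 439] [275.22323462 246.01138952] [0.52068671 0.15318337 0.194     ]
[array([0.56808271, 0.19257269, 0.194     ]), array([0.58536066, 0.14158046, 0.194     ])]
rim check
```

Emit:
jog_arm --gripper '[0.085,0.085,0.085,0.085]' --pt "0.0172 -0.0459 0" --pt "0 0 0.03" --pt "0 0 0.03" --pt "0 0 0.005" --twist '[0,0,0,0]'

```text
clock: 5.25
tool_pos: [0.5787, 0.1688, 0.2337]
tcp_rot: [179.9, -1.7, 19.0]
ft_force: [0.0, 0.6, 0.4]
opening: 0.996
```

```bash
python3 - <<'E'
from h import *
s=status.observe(); print(s['tool_pos'],s['tcp_rot'],s['joint_pos'])
w=snap('wrist','wrist3'); p=w['pixels'].astype(int)
m=((p[...,2]>150)&(p[...,1]<80)&(p[...,0]<80)).astype('uint8')
n,l,st,c=cv2.connectedComponentsWithStats(cv2.morphologyEx(m,cv2.MORPH_CLOSE,np.ones((9,9))))
for i in range(1,n):
    if st[i,4]>300: print(st[i],c[i],atz(w,*c[i],.194))
E
```

```text
[0.57872812 0.16883477 0.233744  ] [179.86679582  -1.65246516  19.00001506] [-12.93760743  25.9743442  -11.97230799  94.89760703   6.45520699
  58.14104387 -97.99699612]
[ 282  190   81  102 5371] [318.46080804 233.92049898] [0.57146577 0.1692546  0.194     ]
```

View pics/wrist3.png

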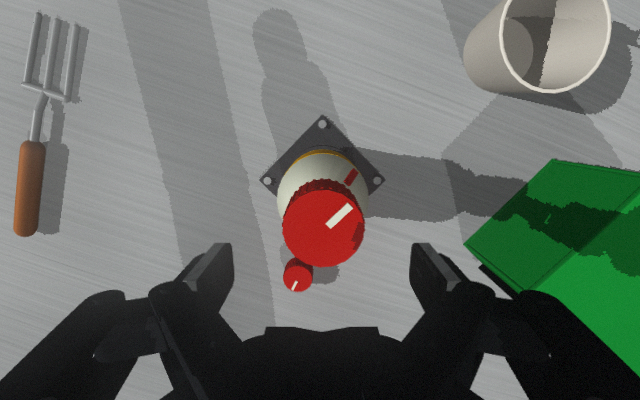

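Emit:
jog_arm --gripper '[0.085,0.085,0.085,0.085,0.085]' --pt "-0.002 0 0.025" --pt "-0.001 0 0.025" --pt "-0.001 0 0.015" --pt "0 0 0.008" --pt "0 0 0.003" --twist '[0,0,0,0,0]'

```text
clock: 5.8
tool_pos: [0.5824, 0.1652, 0.1631]
tcp_rot: [179.7, -2.2, 18.7]
ft_force: [-0.1, -1.2, 0.6]
opening: 0.998
```

Emit:
jog_arm --gripper '[0.085,0.085,0.04,0.04,0.04]' --pt "-0.004 -0.004 0.003" --pt "0 0 0.002" --pt "0 0 0" --pt "0 0 0" --pt "0 0 0" --twist '[0,0,0,0,0]'

```text
clock: 6.3
tool_pos: [0.5789, 0.168, 0.1612]
tcp_rot: [179.7, -2.4, 18.6]
ft_force: [-1.6, -0.6, 1.4]
opening: 0.615
```

Emit:
jog_arm --gripper '[0.04,0.04,0.04]' --pt "0 0 0" --pt "0 0 0" --pt "0 0 0" --twist '[0,0,0]'

```text
clock: 6.6
tool_pos: [0.5791, 0.1681, 0.1616]
tcp_rot: [179.7, -2.5, 18.7]
ft_force: [-0.2, 0.7, -0.4]
opening: 0.622
```

Gripped at about 53 mm. I'll press down in small steps.

Emit:
jog_arm --gripper '[0.04,0.04,0.04,0.04]' --pt "0 0 0.003" --pt "0 0 0.003" --pt "0 0 0.003" --pt "0 0 0.003" --twist '[0,0,0,0]'

```text
clock: 7.0
tool_pos: [0.5798, 0.1683, 0.1536]
tcp_rot: [179.7, -2.6, 18.6]
ft_force: [-20.1, -6.3, 55.7]
opening: 0.618
```

Emit:
jog_arm --gripper '[0.04,0.04,0.04]' --pt "0 0 0.0" --pt "0 0 0.0005" --pt "0 0 0.0005" --twist '[-0.1,-0.1,-0.1]'

```text
clock: 7.3
tool_pos: [0.5799, 0.1694, 0.1558]
tcp_rot: [178.8, -2.6, 36.3]
ft_force: [-3.7, -0.7, 6.9]
opening: 0.62
```

Emit:
jog_arm --gripper '[0.04,0.04,0.04,0.04]' --pt "0 0 0.002" --pt "0 0 0.0015" --pt "0 0 0.0015" --pt "0 0 0.0015" --twist '[-0.1,-0.1,-0.1,-0.1]'

```text
clock: 7.7
tool_pos: [0.5787, 0.1706, 0.1541]
tcp_rot: [177.8, -2.0, 60.1]
ft_force: [-7.8, -2.9, 20.7]
opening: 0.615
```

```bash
python3 - <<'E'
from h import *
s=status.observe(); print(s['moment'],s['ft_force'],s['joint_pos'])
w=snap('wrist','wrist4'); cv2.imwrite('pics/w4.png',cv2.resize(w['pixels'][60:320,160:480],(640,520)))
E
```

```text
[-0.33355093  2.03134285 -0.39313549] [-7.7519722  -2.93560576 20.65166314] [ -6.36604258  30.96422859 -22.67520233 101.56343259  16.45826851
  47.75216255 -66.60635373]
```

View pics/w4.png

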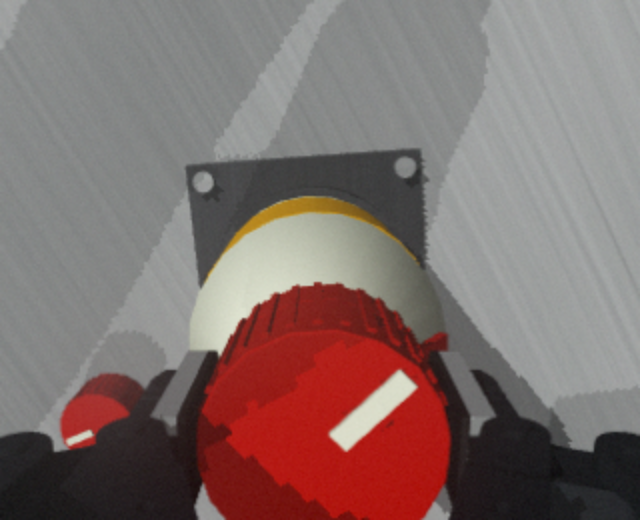

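The cap turned with the gripper: the bar is unchanged relative to the fingers while the shoulder mark moved off to (435,343). Total turn is about 0.72 rad, so I'll continue.

Emit:
jog_arm --gripper '[0.04,0.04,0.04,0.04,0.04]' --pt "0 0 0.001" --pt "0 0 0.001" --pt "0 0 0.0015" --pt "0 0 0.0015" --pt "0 0 0.0015" --twist '[-0.1,-0.1,-0.1,-0.1,-0.1]'

```text
clock: 8.25
tool_pos: [0.5766, 0.171, 0.1544]
tcp_rot: [177.1, -0.6, 90.0]
ft_force: [-8.4, -2.9, 21.0]
opening: 0.619
```

Emit:
jog_arm --gripper '[0.04,0.04]' --pt "0 0 0.001" --pt "0 0 0" --twist '[-0.06,0]'

```text
clock: 8.45
tool_pos: [0.5763, 0.1709, 0.1551]
tcp_rot: [177.0, -0.4, 93.8]
ft_force: [-1.6, -0.2, 5.8]
opening: 0.614
```

```bash
python3 - <<'E'
from h import *
s=status.observe(); print(s['moment'],s['ft_force'],s['tcp_rot'],s['tool_pos'])
w=snap('wrist','wrist5'); cv2.imwrite('pics/w5.png',cv2.resize(w['pixels'][60:320,160:480],(640,520)))
E
```

```text
[-0.12583648  0.38801462 -0.07410766] [-1.64258696 -0.15714723  5.7576671 ] [177.00143591  -0.36379463  93.75522434] [0.57626816 0.17091485 0.15506477]
```

View pics/w5.png

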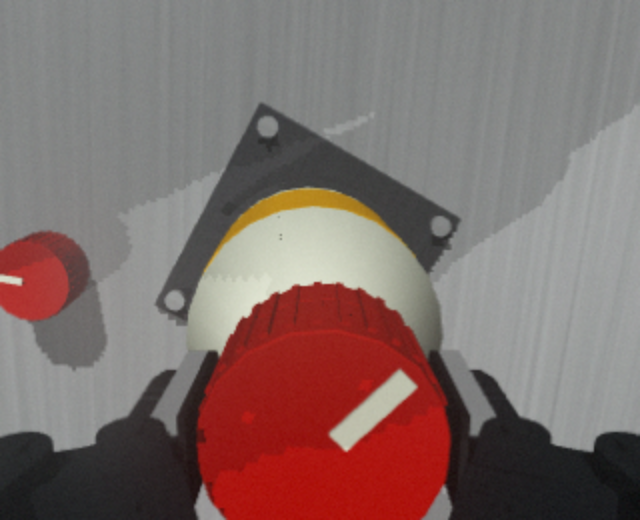

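The bar is still fixed in the grip and the total turn is about 1.31 rad, so the cap is free. I'll lift it gently.

Emit:
jog_arm --gripper '[0.04,0.04,0.04,0.04,0.04]' --pt "0 0 -0.005" --pt "0 0 -0.008" --pt "0 0 -0.01" --pt "0 0 -0.012" --pt "0 0 -0.015" --twist '[0,0,0,0,0]'

```text
clock: 9.0
tool_pos: [0.5729, 0.17, 0.2065]
tcp_rot: [177.2, -0.4, 93.7]
ft_force: [0.1, -0.4, -0.0]
opening: 0.613
```

Emit:
jog_arm --gripper '[0.04,0.04,0.04,0.04,0.04]' --pt "-0.001 0.002 -0.018" --pt "-0.001 0.002 -0.018" --pt "0 0.002 -0.012" --pt "0 0 0" --pt "0 0 0" --twist '[0,0,0,0,0]'

```text
clock: 9.5
tool_pos: [0.5767, 0.1685, 0.2618]
tcp_rot: [177.0, -0.4, 93.7]
ft_force: [-0.6, -0.1, -0.9]
opening: 0.615
```

Emit:
jog_arm --gripper '[0.04,0.04,0.04]' --pt "0 0 0" --pt "0 0 0" --pt "0 0 0" --twist '[0,0,0]'

```text
clock: 9.8
tool_pos: [0.5757, 0.1682, 0.2603]
tcp_rot: [177.1, -0.4, 93.7]
ft_force: [-0.7, 0.5, -0.5]
opening: 0.616
```

```bash
python3 - <<'E'
from h import *
s=status.observe(); print(s['tool_pos'],s['ft_force'],s['joint_vel'].round(2),s['opening'])
a=snap('side','side6')['pixels'][100:300,230:430]; t=snap('top','top6')['pixels'][150:250,250:430]
a=cv2.resize(a,(400,400),interpolation=2); t=cv2.resize(t,(400,222),interpolation=2); t=cv2.copyMakeBorder(t,0,178,0,0,0)
cv2.imwrite('pics/c6.png',np.clip(np.hstack([a,t]).astype(float)*1.3,0,255).astype('uint8'))
E
```

```text
[0.5757209  0.16818956 0.26030624] [-0.65159753  0.50051115 -0.50149479] [-0.03  0.2  -0.01  0.39 -0.12 -0.12 -0.06] 0.6164683152740233
```

View pics/c6.png

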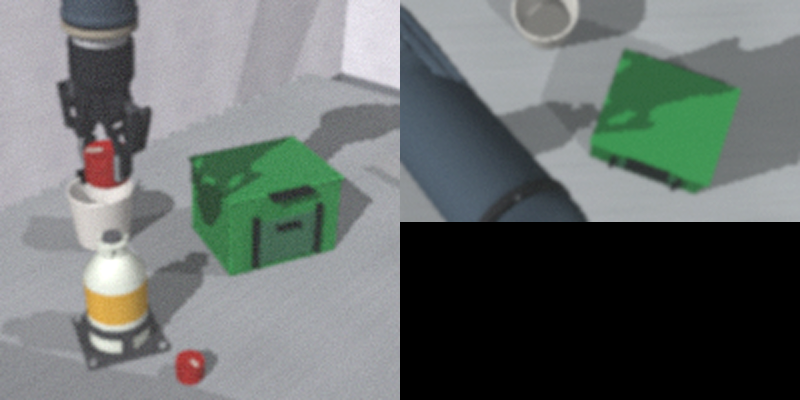

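The cap is held above the open neck (side crop (100,165), seal disc at (112,240)), the lid is shut, and the pot is undisturbed. I'll hand in.

```bash
python3 -c "
from h import *
ticket.hand_in(); s=status.observe(); print(s['clock'],s['tool_pos'],s['opening'])"
```

```text
the job is handed in; nothing more can be done
the job is handed in; nothing more can be done
```

I shut the dispenser lid, took the cap off the plant feed bottle, and handed the job in at about 10 s with the cap still gripped above the open neck. No verdict is reported on hand-in.

- **Lid:** I lowered it with the shut fingers until it seated, with 32 N of reaction at z = 0.138 m. It still looked fully shut in the last pictures. I kept the steps small; lid speed was not measured directly.
- **Cap:** I pressed it down to its stop (56 N at the wrist), turned it anticlockwise about 1.31 rad and lifted it off. The white bar did not move relative to the fingers in the pictures during the turn, so the cap did not slip.
- **Final pose:**
  - The lower rim is about 0.25 m above the counter, roughly 8 cm above the seal disc. This is worked out from the tool height.
  - The cap is within a few millimetres of the bottle's axis and tilted about 3°.
  - The arm was at rest, and the gripper opening showed it still on the cap.
- **Bystanders:** The pot looked undisturbed in the last pictures. The fork and scoop were outside those crops, so I did not recheck them. The arm passed above the scoop on the way to the lid, with the fingertips at 0.36 m, and did not go near the fork.
- **Disagreement:** The cameras differed by up to about 6 mm on the cap's position along y, so I used a middle value.

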